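# Clear the stone tablet and hold the magnifier over it

### The arm

A 6-joint arm with a two-finger parallel gripper is mounted at the origin on the work surface. World frame = base frame: x ahead of the robot, y to its left, z up, the work surface at z = 0. Lengths are in m, angles in rad, forces in N, time in s.
With the tool pointing down it reaches from about 0.35 to 0.775 m from the base axis. Payload 7.3 kg.
Tool frame: the origin (TCP) lies midway between the tips of the shut fingers; the grasp point (between the pads) lies 19 mm behind it; z points along the fingers, y is the line along which they close (so a half turn about z gives the same grasp; the last joint's range is limited). The gripper opens to 92 mm and grips with 3 to 60 N. Pads are 19 mm wide; open, the fingers measure 130 mm over their backs; the gripper's body (75 mm by 190 mm) begins 47 mm behind the grasp point.
Start: joints at [-0.146, 0.342, 1.524, -0, 1.275, -0.146], TCP at [0.525, 0, 0.227] pointing down, gripper open.
Joint ranges: [-2.53, 2.53], [-0.77, 2.02], [0.04, 2.7], [-1, 4.14], [0.28, 2.66], [-3.11, 3.11]. Speed limits (rad/s): [2.57, 2.57, 3.14, 3.14, 3.14, 3.14].

### API

Orientations are given as [roll, pitch, yaw] about the fixed x, y, z axes, in that order (R = Rz(yaw) Ry(pitch) Rx(roll)).
In Python, from cell import monitor, vision, workorder gives the robot as it stands.
- The arm moves only by the tool move_arm, never from a script. Its argument "rows" is a list of rows, each a list of 5 numbers: the shift along the world's x, y, z in mm, then the turn about the world's z in rad, then the closure, from -1 (fully open) to 1 (shut). A call has 1 to 12 rows; each row shifts and turns the commanded pose from where the row before left it; what a row does not reach is not made up. A row lasts 1/10 s, in which the tool goes at most 50 mm and 8.59 degrees, less where a joint would pass 70% of its speed; a pose out of reach is approached as far as the arm can. A call is refused whole if a number of a shift passes 50 or a number of a turn 0.15, either way. A call with a gripper value outside its range is refused whole. The fingers move at their own pace and stop on an object; "newtons" is the grip in N (left out, the last holds). Time passes only in rows, so rows that do not move let the fingers close. It gives the time, the measured TCP pose, the force, the opening and the grip force at its end, in the units of the state.
- monitor.observe(): the state, without advancing time (a new reading comes with each control period).
- vision.read_camera(name): name is "scene" or "side" or "wrist"; returns the picture (420x560x3 uint8, red, green, blue); there is no depth.
- vision.get_calibration(name): a dict with "K" (3x3 intrinsics, pixels), "T" (4x4, takes a point from camera to world coordinates); the wrist camera has in their place "mount" (4x4, takes a point from camera to tool coordinates, whose origin is the TCP and whose axes are the flange's). Camera axes: x right, y up, looking along -z (the intrinsics and any distortion apply to the point x, -y, -z); pixel columns grow to the right and rows downward; lengths in m; the calibration is good to about 2 mm. A picture is of the moment at which its call begins: read the wrist's pose just before it. get_calibration takes no time and is no camera call.
- workorder.hand_in(): hands the job in; it is judged then, once.
The state is a dict: "time": time; "qpos": joint angles; "qvel": joint speeds; "joint_efforts": joint torques, N m; "tool_pos": TCP position; "tool_rot": TCP orientation; "contact_force": force on the tool from outside, world axes, zero at the start; "torque": the same for the moment, N m; "opening": finger opening in m; "grip_force": force on a finger pad.
Only numpy, scipy, OpenCV 4.12 (cv2) and the standard library are available. Lean on these libraries where they do the work, as an engineer would, in place of code of your own. Each camera call takes 0.05 s, during which the arm holds its last target. There are 200 camera calls.

### The job

Use the scraper block to sweep the four loose stone chips off the slate tablet into the tray on its far edge (do not touch the chips with the gripper), then set the block back down on the desk, clear of the tablet and tray. Then draw the magnifier out of its sloping stand by the handle, turn its lens level and hold it over the middle of the tablet, about 10 cm above its face, touching nothing else; the program finishes while still holding it there. Leave the two ink jars and the stone bird where they stand.

Things in the scene. Friction and masses are not known exactly. Their poses are not given: they have to be found in the camera images.
- tablet: Fixed slate tablet 150 (x) by 170 (y) by 30 mm high; origin on the desk under its centre, z up. Along its far (+x) edge an aluminium chip tray, open towards the tablet: inside x = +75 to +161, y = -85 to +85 mm, floor 4 mm above the desk, its three outer walls 4 mm thick and 40 mm high (10 mm above the tablet's face). The tablet's other edges are free.
- tablet_top (a point): Centre of the tablet's face, 30 mm above the desk, amid its incised rings.
- scraper: Loose scraper block, about 140 g, upright on the desk: a black blade bar 20 (x) by 120 (y) by 20 mm high below, a pale wooden grip 26 (x) by 112 (y) mm above it, from 20 to 58 mm up. Origin at the centre of its underside, z up. Grip it across its x.
- stand: Fixed grey stand left or right of the tablet, base 150 (x) by 110 (y) by 8 mm, origin at the centre of its underside. Its pocket, 14 mm between faces and 86 mm wide, slopes up at 45 degrees towards the stand's +x, open at the upper end; the lens sits 42 mm deep in it, and the back plate under the lens ends 30 mm up the slope from the lens's centre.
- seat (a point): Point of the stand where the lens's centre sits when the magnifier is in it, about 49 mm above the desk.
- magnifier: Loose hand magnifier, about 170 g. Lens in steel rim, 80 mm across, 10 mm thick; wooden handle 16 by 16 mm square, along its +x from 38 to 133 mm from the lens's centre. Origin: lens centre; z square to the lens; centre of mass 20 to 30 mm along +x. In the stand +x rises at 45 degrees. Grip the handle across its y, 70 to 105 mm from the origin; draw it out 60 mm along its +x before turning it.
- ink_jar_a: Closed glass ink jar, 36 mm across, 55 mm high, a bystander. Origin at the centre of its underside.
- ink_jar_b: Second ink jar, like the first, a bystander.
- bird: Small stone bird figure, about 145 mm long, 42 to 56 mm wide and 100 mm high, a bystander. Origin at the centre of its underside.
- chip0: One of the four loose pale stone chips on the tablet, irregular, 16 by about 15 mm and 11 mm thick, 10 g. Origin near its centre. All start within x = -22 to +66, y = -45 to +45 mm of the tablet's centre: one stroke of the block along the tablet's centre line takes all.
- chip1: One of the four loose pale stone chips on the tablet, irregular, 17 by about 15 mm and 11 mm thick, 10 g. Origin near its centre. All start within x = -22 to +66, y = -45 to +45 mm of the tablet's centre: one stroke of the block along the tablet's centre line takes all.
- chip2: One of the four loose pale stone chips on the tablet, irregular, 18 by about 15 mm and 11 mm thick, 10 g. Origin near its centre. All start within x = -22 to +66, y = -45 to +45 mm of the tablet's centre: one stroke of the block along the tablet's centre line takes all.
- chip3: One of the four loose pale stone chips on the tablet, irregular, 19 by about 15 mm and 11 mm thick, 10 g. Origin near its centre. All start within x = -22 to +66, y = -45 to +45 mm of the tablet's centre: one stroke of the block along the tablet's centre line takes all.
Mind the look-alikes: they are no part of the job. What is meant by the magnifier is not red, and is the smaller of those in its own colour.

How it is judged:
On the way, in this order (a step that is already met when the one before it is completed fails the run):
1. the scraper block is picked up (height (world z) of scraper above 0.028 m and contact force between the fingers and scraper above 0.5 N), for 0.1 s.
2. all four chips lie in the tray (x of chip0 in the frame of tablet between 0.075 and 0.161 m and y of chip0 in the frame of tablet between -0.085 and 0.085 m and height (world z) of each of chip0, chip1, chip2, chip3 below 0.03 m and x of chip1 in the frame of tablet between 0.075 and 0.161 m and y of chip1 in the frame of tablet between -0.085 and 0.085 m and x of chip2 in the frame of tablet between 0.075 and 0.161 m and y of chip2 in the frame of tablet between -0.085 and 0.085 m and x of chip3 in the frame of tablet between 0.075 and 0.161 m and y of chip3 in the frame of tablet between -0.085 and 0.085 m), for 0.1 s.
3. the scraper block is back on the desk, let go, clear of tablet and tray (height (world z) of scraper below 0.025 m and contact force between scraper and tablet below 0.1 N and contact force between the fingers and scraper below 0.1 N and linear speed of scraper below 0.02 m/s), for 0.2 s.
4. the magnifier is drawn out of its stand, held by the gripper (distance between magnifier and seat above 0.06 m and contact force between magnifier and stand below 0.1 N and contact force between the fingers and magnifier above 1 N), for 0.2 s.
At the end, for the whole second after the job is handed in: Magnifier held still, touching nothing else, lens level within 10 degrees, its centre within 30 mm of the tablet's middle and 60 to 140 mm above its face; all chips in the tray below the tablet's face; scraper block at rest on the desk, let go, not touching tablet or tray (all of step 2 and all of step 3 and horizontal distance between magnifier and tablet_top below 0.03 m and height (world z) of magnifier between 0.09 and 0.17 m and (angle between magnifier's own z axis and vertical below 0.17 rad or angle between magnifier's own z axis and vertical above 2.97 rad) and linear speed of magnifier below 0.03 m/s and contact force between the fingers and magnifier above 1 N and contact force between magnifier and tablet below 0.1 N and contact force between magnifier and stand below 0.1 N and contact force between magnifier and scraper below 0.1 N and contact force between magnifier and ink_jar_a below 0.1 N and contact force between magnifier and ink_jar_b below 0.1 N and contact force between magnifier and bird below 0.1 N); the arm keeps its last pose, push and grip.
It fails at once if a chip is touched with the gripper (contact force between any of the fingers, the arm and chip0 above 0.3 N or contact force between any of the fingers, the arm and chip1 above 0.3 N or contact force between any of the fingers, the arm and chip2 above 0.3 N or contact force between any of the fingers, the arm and chip3 above 0.3 N).
It fails at once if an ink jar or the bird is moved more than 30 mm (distance of any of ink_jar_a, ink_jar_b, bird from where it was at the start of the episode above 0.03 m).
It also fails if it takes over 58 s, if anything falls off the work surface, if the arm or the gripper's body presses on something with over 40 N, if the wrist force passes 120 N, or if a joint passes its speed limit or range.

## Working session

There is one attempt and no reset: what is moved stays moved. The work goes in short steps, Python scripts to look and compute and a tool call to move; the robot and the scene stay as the last step left them, time stands still between calls to the robot, and variables do not carry over. Pictures are saved under pics/ and viewed, at most 10 in all, crops included, and the job is handed in when it is done.

Besides the shell and the picture viewer there is one more tool, called by a JSON object that holds its "method" and its "body", one argument or row to a line. move_arm: Moves the arm, as the interface text tells. Its arguments: {"type":"object","properties":{"rows":{"type":"array","items":{"type":"array","items":{"type":"number"}}},"newtons":{"type":"number"}},"required":["rows"]}

```bash
mkdir -p pics; ls
python3 - <<'E'
from cell import monitor, vision, workorder
import cv2,numpy as np
np.set_printoptions(precision=4,suppress=True)
print(monitor.observe())
for n in ["scene","side"]:
    im=vision.read_camera(n); cv2.imwrite(f"pics/{n}0.png",cv2.resize(im[:,:,::-1],(800,600),interpolation=cv2.INTER_CUBIC)); np.save(f"pics/{n}0.npy",im)
    print(n,vision.get_calibration(n))
print(vision.get_calibration("wrist"))
E
```

```text
pics
{'time': 0.0, 'qpos': array([-0.146 ,  0.3427,  1.525 , -0.    ,  1.2754, -0.146 ]), 'qvel': array([ 0.0003, -0.0014,  0.0015, -0.0002, -0.0003,  0.0009]), 'joint_efforts': array([  0.0008, -43.1246, -24.422 ,   0.0718,   0.0559,  -0.0001]), 'tool_pos': array([0.5246, 0.0001, 0.226 ]), 'tool_rot': array([-3.14  , -0.0002,  1.5708]), 'contact_force': array([-0.3048,  0.8438, -0.2547]), 'torque': array([ 0.0522,  0.0122, -0.0087]), 'grip_force': 0.0, 'opening': 0.0921364039414987}
scene {'K': array([[531.1404,   0.    , 274.8983],
       [  0.    , 531.1404, 212.3251],
       [  0.    ,   0.    ,   1.    ]]), 'T': array([[ 0.2516, -0.7979,  0.5477,  1.1498],
       [ 0.9678,  0.2143, -0.1323, -0.2744],
       [-0.0118,  0.5633,  0.8261,  1.0286],
       [ 0.    ,  0.    ,  0.    ,  1.    ]])}
side {'K': array([[403.5095,   0.    , 276.2458],
       [  0.    , 403.5095, 212.535 ],
       [  0.    ,   0.    ,   1.    ]]), 'T': array([[ 0.7773,  0.4686, -0.4198,  0.03  ],
       [-0.6289,  0.5952, -0.5002, -0.7091],
       [ 0.0155,  0.6528,  0.7573,  0.9628],
       [ 0.    ,  0.    ,  0.    ,  1.    ]])}
{'K': array([[341.8435,   0.    , 279.7736],
       [  0.    , 341.8435, 208.1343],
       [  0.    ,   0.    ,   1.    ]]), 'mount': array([[-0.0006,  0.9674,  0.2533,  0.0665],
       [ 1.    ,  0.0006,  0.0002, -0.0001],
       [ 0.0001,  0.2533, -0.9674, -0.157 ],
       [ 0.    ,  0.    ,  0.    ,  1.    ]])}
```

View images.

View pics/scene0.png

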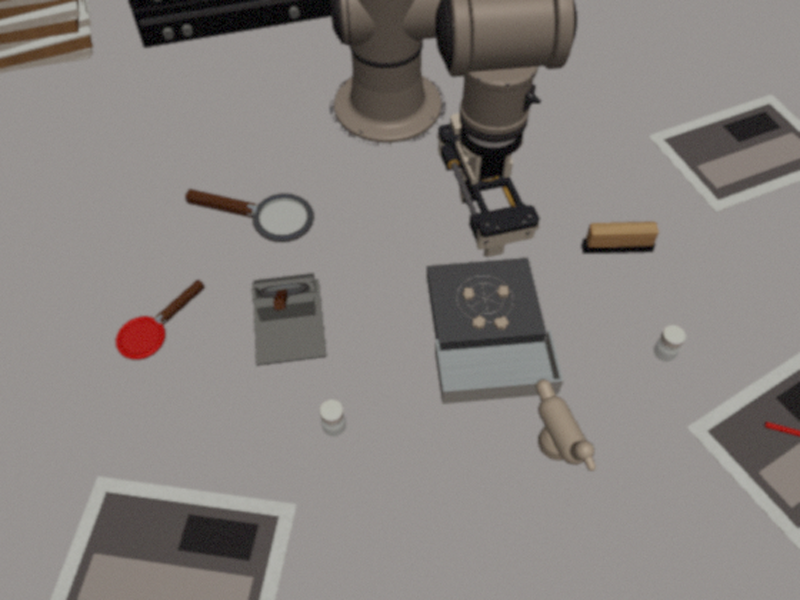

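View pics/side0.png

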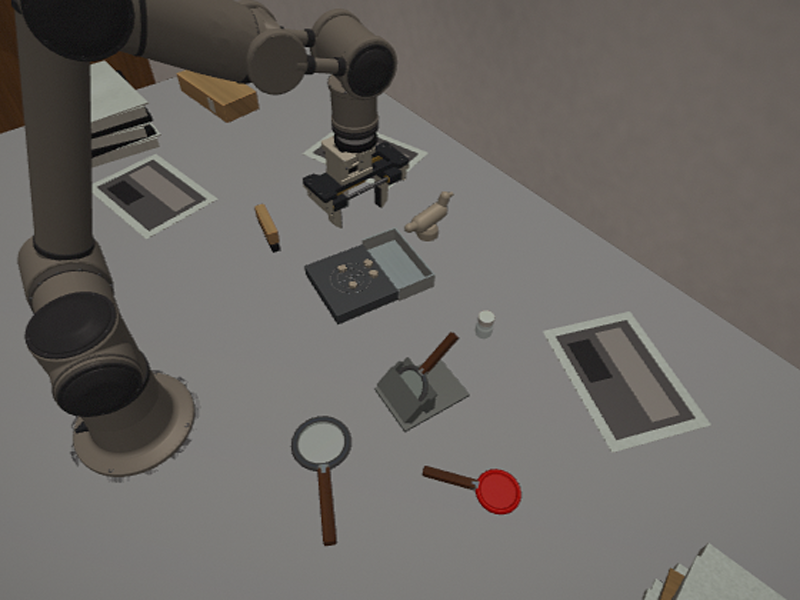

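Candidates for the magnifier (side picture): grey in the stand (415,380), large grey lying loose (322,443), red (498,490). The one meant is the grey one in the stand, as it is smaller than the loose grey one and not red. I confirm this in an enlarged crop, next to a crop of the tablet and scraper.

```bash
cat > h.py <<'E'
import numpy as np,cv2
from cell import monitor, vision
np.set_printoptions(precision=4,suppress=True)
def ray(n,uv,cal=None):
    c=cal or vision.get_calibration(n);K,T=c["K"],c["T"]
    d=np.array([(uv[0]-K[0,2])/K[0,0],-(uv[1]-K[1,2])/K[1,1],-1.])
    return T[:3,3],T[:3,:3]@d
def plane(n,uv,z,cal=None):
    o,d=ray(n,uv,cal);return o+d*(z-o[2])/d[2]
def tri(a,b):
    (o,d),(p,e)=ray("scene",a),ray("side",b)
    A=np.c_[d,-e];s=np.linalg.lstsq(A,p-o,rcond=None)[0]
    return (o+d*s[0]+p+e*s[1])/2, np.linalg.norm(o+d*s[0]-p-e*s[1])
def wristcal():
    from scipy.spatial.transform import Rotation as R
    s=monitor.observe();c=vision.get_calibration("wrist")
    W=np.eye(4);W[:3,:3]=R.from_euler("xyz",s["tool_rot"]).as_matrix();W[:3,3]=s["tool_pos"]
    return {"K":c["K"],"T":W@c["mount"]}
E
python3 - <<'E'
from h import *
a=np.load("pics/scene0.npy");b=np.load("pics/side0.npy")
def crop(im,x,y,w,h,f): return cv2.resize(im[y:y+h,x:x+w,::-1],None,fx=f,fy=f,interpolation=cv2.INTER_CUBIC)
# scene crop x170..470,y140..290 ; side crop 200..350 x 210..330
cv2.imwrite("pics/c1.png",np.vstack([crop(a,290,150,200,140,4)]))
m=np.zeros((600,800,3),np.uint8)
p=crop(b,190,215,150,180,3.2);m[:576,:480]=p
q=crop(a,165,180,80,110,4);m[:440,480:800]=q
cv2.imwrite("pics/c2.png",m)
for n,im in (("scene",a),("side",b)):
    hsv=cv2.cvtColor(im,cv2.COLOR_RGB2HSV)
    for nm,lo,hi in (("wood",(10,90,90),(25,255,255)),("brown",(0,90,30),(14,255,140))):
        k=cv2.inRange(hsv,lo,hi);N,L,S,C=cv2.connectedComponentsWithStats(k)
        for i in range(1,N):
            if S[i,4]>40:
                r=cv2.minAreaRect(np.argwhere(L==i)[:,::-1].astype(np.float32));print(n,nm,S[i,4],C[i],cv2.boxPoints(r).round(1).tolist())
E
```

```text
scene wood 90 [29.9111  3.1667] [[14.0, 4.0], [48.79999923706055, -1.600000023841858], [49.400001525878906, 2.5], [14.600000381469727, 8.0]]
scene wood 275 [29.9855 21.6364] [[1.899999976158142, 23.0], [51.70000076293945, 14.0], [53.0, 21.100000381469727], [3.200000047683716, 30.100000381469727]]
scene wood 274 [41.8832 33.7737] [[10.5, 38.20000076293945], [61.400001525878906, 24.899999618530273], [63.29999923706055, 32.099998474121094], [12.399999618530273, 45.400001525878906]]
scene wood 41 [355.6341 136.878 ] [[351.5, 131.1999969482422], [354.29998779296875, 130.0], [359.70001220703125, 142.6999969482422], [356.8999938964844, 143.89999389648438]]
scene wood 720 [435.4736 163.6514] [[413.0, 156.0], [459.0, 156.0], [459.0, 172.0], [413.0, 172.0]]
scene brown 81 [28.0247  3.5062] [[11.899999618530273, 4.300000190734863], [44.900001525878906, -0.8999999761581421], [45.5, 3.4000000953674316], [12.600000381469727, 8.699999809265137]]
scene brown 57 [5.9298 8.1228] [[-0.8999999761581421, 6.5], [12.800000190734863, 3.0999999046325684], [14.199999809265137, 8.699999809265137], [0.5, 12.100
[... 1983 characters left out ...]
92.0]]
side brown 488 [91.8115 47.6619] [[62.599998474121094, 43.79999923706055], [73.19999694824219, 24.799999237060547], [113.4000015258789, 47.400001525878906], [102.69999694824219, 66.4000015258789]]
side brown 215 [306.8791 246.4419] [[292.5, 258.0], [315.5, 231.6999969482422], [320.5, 236.0], [297.5, 262.29998779296875]]
side brown 448 [228.3438 355.2143] [[221.39999389648438, 327.70001220703125], [230.10000610351562, 326.8999938964844], [235.0, 380.6000061035156], [226.3000030517578, 381.3999938964844]]
side brown 476 [328.8613 339.2626] [[294.3999938964844, 356.1000061035156], [296.1000061035156, 325.8999938964844], [365.1000061035156, 329.70001220703125], [363.3999938964844, 360.0]]
```

View pics/c1.png

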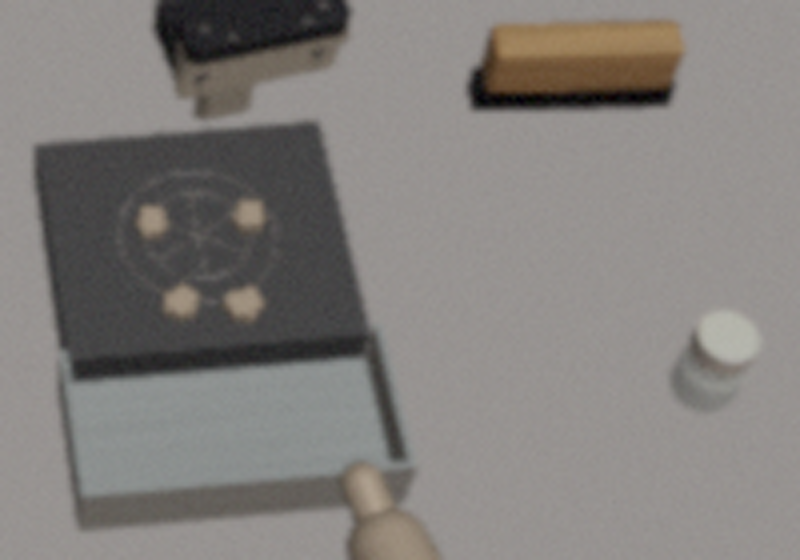

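View pics/c2.png

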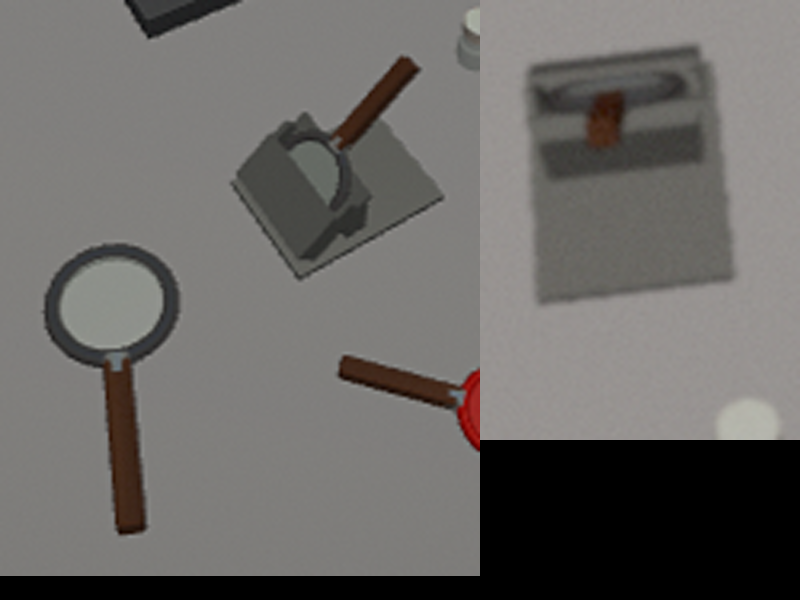

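The crops show the stand's magnifier (crop 2, about 325,165) to be grey-rimmed and clearly smaller than the loose grey one (112,305). Tablet face corners in crop 1: (37,147), (318,124), (366,338), (70,358). Scraper blade foot edge: (473,108)–(670,103).

Run:
```python
from h import *
c1=lambda u,v:(290+u/4-.4,150+v/4-.4)
c2=lambda u,v:(190+u/3.2-.35,215+v/3.2-.35)
c3=lambda u,v:(165+(u-480)/4-.4,180+v/4-.4)
F=np.array([plane("scene",c1(*p),.03)[:2] for p in((37,147),(318,124),(366,338),(70,358))]);print("face",F,F.mean(0))
for a,b in((0,1),(3,2),(0,3),(1,2)):
    d=F[b]-F[a];print(np.hypot(*d),np.degrees(np.arctan2(d[1],d[0])))
for p in((80,498),(412,465)):print("tray rim",plane("scene",c1(*p),.04))
print("rings",plane("scene",c1(200,237),.03))
print("chips",[plane("scene",c1(*p),.041)[:2] for p in((152,218),(249,212),(180,298),(244,300))])
print("blade",[plane("scene",c1(*p),0) for p in((473,108),(670,103))])
print("griptop",[plane("scene",c1(*p),.058) for p in((492,26),(682,22),(684,50),(490,57))])
print("stand side",[plane("side",c2(*p),.008) for p in((300,276),(443,197),(385,122),(232,183))])
print("stand front scene",[plane("scene",c3(*p),.008) for p in((540,300),(734,278))])
print("handle end",tri(c3(602,128),c2(410,64)), plane("side",c2(410,64),.143), plane("scene",c3(602,128),.143))
print("neck",plane("side",c2(337,142),.082))
```

```text
face [[ 0.4308 -0.0415]
 [ 0.4576  0.1236]
 [ 0.6049  0.0973]
 [ 0.5751 -0.064 ]] [0.5171 0.0289]
0.16727481617581844 80.76143100941567
0.16410439670630445 79.52948590372466
0.1460377743490361 -8.897028907378514
0.14958166844168444 -10.134086612343431
tray rim [ 0.6641 -0.0854  0.04  ]
tray rim [0.6903 0.0886 0.04  ]
rings [0.5168 0.0305 0.03  ]
chips [array([0.5042, 0.0051]), array([0.5145, 0.0595]), array([0.5598, 0.0035]), array([0.5703, 0.0372])]
blade [array([0.4498, 0.2312, 0.    ]), array([0.4775, 0.3487, 0.    ])]
griptop [array([0.4347, 0.2375, 0.058 ]), array([0.4612, 0.3472, 0.058 ]), array([0.4812, 0.3388, 0.058 ]), array([0.4565, 0.227 , 0.058 ])]
stand side [array([ 0.3811, -0.3286,  0.008 ]), array([ 0.5258, -0.3471,  0.008 ]), array([ 0.5393, -0.2576,  0.008 ]), array([ 0.3921, -0.223 ,  0.008 ])]
stand front scene [array([ 0.528, -0.343,  0.008]), array([ 0.542 , -0.2364,  0.008 ])]
handle end (array([ 0.5204, -0.29  ,  0.1434]), np.float64(0.0040379294556322515)) [ 0.521  -0.2919  0.143 ] [ 0.519  -0.2882  0.143 ]
neck [ 0.4555 -0.283   0.082 ]
```

{"method": "move_arm", "body": {
  "rows": [
    [-10,42,-10,-0.03,-1],
    [-10,42,-10,-0.03,-1],
    [-10,42,-10,-0.03,-1],
    [-10,42,-10,-0.03,-1],
    [-10,42,-10,-0.04,-1],
    [-10,40,-10,-0.04,-1],
    [-10,40,-10,-0.03,-1],
    [0,0,0,0,-1],
    [0,0,0,0,-1]
  ],
  "newtons": 30
}}

```text
time: 1.0
tool_pos: [0.4544, 0.2904, 0.1562]
tool_rot: [-3.141, 0.001, 1.343]
contact_force: [0.1, -0.4, -0.8]
opening: 0.0921
grip_force: 0.0
```

Run:
```python
from h import *
c=wristcal();im=vision.read_camera("wrist");cv2.imwrite("pics/w1.png",im[:,:,::-1])
hsv=cv2.cvtColor(im,cv2.COLOR_RGB2HSV);k=cv2.inRange(hsv,(8,80,90),(28,255,255))
N,L,S,C=cv2.connectedComponentsWithStats(k)
for i in range(1,N):
    if S[i,4]>300:
        r=cv2.minAreaRect(np.argwhere(L==i)[:,::-1].astype(np.float32));b=cv2.boxPoints(r)
        P=np.array([plane("",p,.058,c)[:2] for p in b]);print(S[i,4],b.round().tolist(),P,P.mean(0))
print(monitor.observe()["tool_pos"],monitor.observe()["tool_rot"])
```

```text
4326 [[265.0, 270.0], [269.0, 136.0], [302.0, 137.0], [299.0, 271.0]] [[0.431  0.2423]
 [0.4587 0.3447]
 [0.4825 0.3386]
 [0.4574 0.2354]] [0.4574 0.2902]
[0.455  0.2896 0.1565] [-3.1414  0.0008  1.3418]
```

View pics/w1.png

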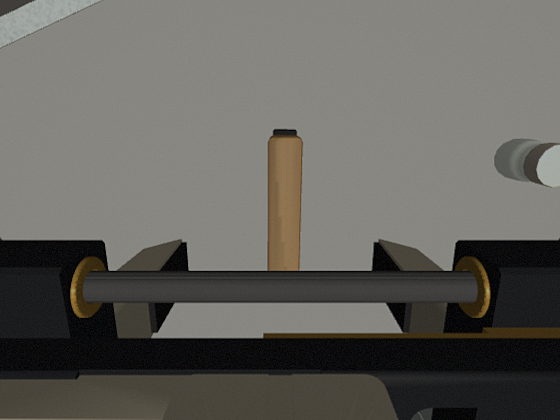

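The wrist picture shows the grip at (283,203), between the open fingers, nearly aligned. Small correction, then down and grip.

{"method": "move_arm", "body": {
  "rows": [
    [2,-2,-25,-0.01,-1],
    [0,0,-40,0,-1],
    [0,0,-40,0,-1],
    [0,0,-24,0,-1],
    [0,0,0,0,-1],
    [0,0,0,0,1],
    [0,0,0,0,1],
    [0,0,0,0,1],
    [0,0,0,0,1],
    [0,0,0,0,1],
    [0,0,0,0,1],
    [0,0,0,0,1]
  ],
  "newtons": 40
}}

```text
time: 2.25
tool_pos: [0.457, 0.2881, 0.0279]
tool_rot: [3.141, -0.0, 1.331]
contact_force: [-0.8, 0.0, -1.0]
opening: 0.0405
grip_force: 0.0
```

{"method": "move_arm", "body": {
  "rows": [
    [0,0,0,0,1],
    [0,0,0,0,1],
    [0,0,0,0,1],
    [0,0,0,0,1],
    [0,0,0,0,1]
  ],
  "newtons": 40
}}

```text
time: 2.75
tool_pos: [0.457, 0.288, 0.0277]
tool_rot: [3.142, 0.0, 1.331]
contact_force: [-0.0, 0.1, -0.3]
opening: 0.0256
grip_force: 40.0
```

{"method": "move_arm", "body": {
  "rows": [
    [0,0,20,0,1],
    [0,0,40,0,1],
    [0,-30,20,0,1],
    [0,-42,0,0.02,1],
    [0,-42,0,0.02,1],
    [0,-42,0,0.02,1],
    [0,-42,0,0.02,1],
    [0,-35,0,0,1],
    [0,-16,0,0,1],
    [0,0,-25,0,1],
    [0,0,-20,0,1],
    [0,0,0,0,1]
  ]
}}

```text
time: 3.95
tool_pos: [0.455, 0.0389, 0.0607]
tool_rot: [-3.136, 0.0, 1.41]
contact_force: [-0.6, 0.2, -0.6]
opening: 0.0258
grip_force: 40.0
```

Run:
```python
from h import *
m=np.zeros((600,800,3),np.uint8)
a=vision.read_camera("scene");b=vision.read_camera("side")
m[:480,:400]=cv2.resize(a[140:284,290:410,::-1],(400,480),interpolation=cv2.INTER_CUBIC)
m[:480,400:]=cv2.resize(b[120:240,200:300,::-1],(400,480),interpolation=cv2.INTER_CUBIC)
cv2.imwrite("pics/m2.png",m);s=monitor.observe();print(s["tool_pos"],s["tool_rot"],s["contact_force"])
```

```text
[0.4569 0.0391 0.0628] [-3.1408  0.0001  1.4109] [-0.523   0.3112 -2.1797]
```

View pics/m2.png

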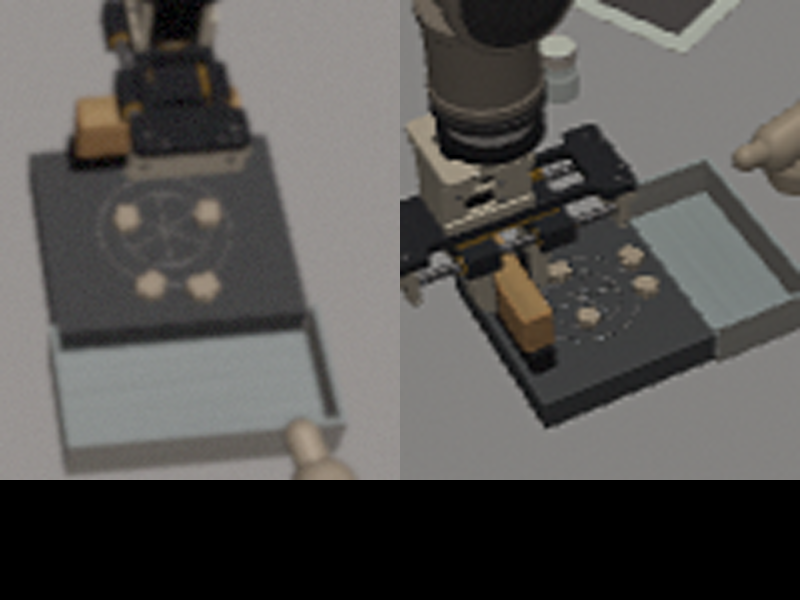

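The picture shows the block behind all four chips (left half: 125,215 / 208,212 / 150,285 / 203,285), square to the tablet. Lower to the face.

{"method": "move_arm", "body": {
  "rows": [
    [0,0,-2,0,1],
    [0,0,-2,0,1],
    [0,0,0,0,1],
    [0,0,0,0,1]
  ]
}}

```text
time: 4.45
tool_pos: [0.4572, 0.0391, 0.059]
tool_rot: [3.141, -0.0, 1.411]
contact_force: [1.1, 0.4, -1.5]
opening: 0.0259
grip_force: 40.0
```

{"method": "move_arm", "body": {
  "rows": [
    [9.9,-1.6,0,0,1],
    [9.9,-1.6,0,0,1],
    [9.9,-1.6,0,0,1],
    [9.9,-1.6,0,0,1],
    [9.9,-1.6,0,0,1],
    [9.9,-1.6,0,0,1],
    [9.9,-1.6,0,0,1],
    [9.9,-1.6,0,0,1],
    [9.9,-1.6,0,0,1],
    [9.9,-1.6,0,0,1],
    [9.9,-1.6,0,0,1]
  ]
}}

```text
time: 5.55
tool_pos: [0.5667, 0.0213, 0.0587]
tool_rot: [-3.142, 0.0, 1.411]
contact_force: [-0.2, -0.4, -1.2]
opening: 0.0259
grip_force: 40.0
```

{"method": "move_arm", "body": {
  "rows": [
    [7,-1.2,0,0,1],
    [7,-1.2,0,0,1],
    [7,-1.2,0,0,1],
    [7,-1.2,0,0,1],
    [4,-0.7,0,0,1],
    [0,0,0,0,1],
    [0,0,0,0,1]
  ]
}}

```text
time: 6.25
tool_pos: [0.5977, 0.016, 0.0586]
tool_rot: [-3.141, 0.0, 1.411]
contact_force: [0.2, -0.4, -1.9]
opening: 0.0258
grip_force: 40.0
```

Run:
```python
from h import *
m=np.zeros((600,800,3),np.uint8)
a=vision.read_camera("scene");b=vision.read_camera("side")
m[:480,:400]=cv2.resize(a[140:284,290:410,::-1],(400,480),interpolation=cv2.INTER_CUBIC)
m[:480,400:]=cv2.resize(b[120:240,220:320,::-1],(400,480),interpolation=cv2.INTER_CUBIC)
cv2.imwrite("pics/m3.png",m);s=monitor.observe();print(s["tool_pos"],s["tool_rot"],s["contact_force"])
```

```text
[0.5976 0.016  0.0587] [-3.1413  0.      1.4109] [-0.3949  0.2866 -1.6146]
```

View pics/m3.png

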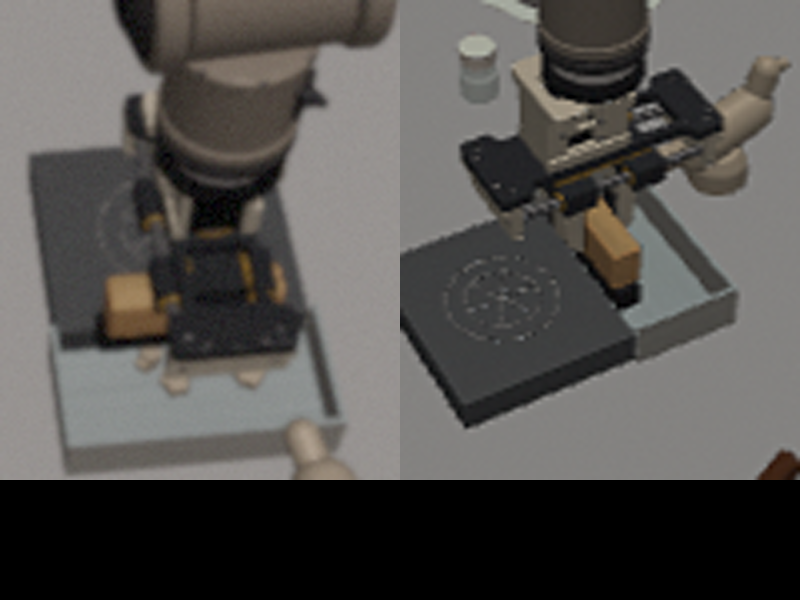

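The tablet is clear; chips show in the tray (left half: 148,358 / 175,380 / 250,378). Carry the block back to where it stood.

{"method": "move_arm", "body": {
  "rows": [
    [0,0,20,0,1],
    [0,0,30,0,1],
    [-20,39,0,0,1],
    [-20,39,0,-0.02,1],
    [-20,39,0,-0.02,1],
    [-20,39,0,-0.02,1],
    [-20,39,0,-0.02,1],
    [-20,39,0,0,1],
    [-20,38,-20,0,1],
    [0,0,-40,0,1],
    [0,0,-15,0,1],
    [0,0,0,0,1]
  ]
}}

```text
time: 7.55
tool_pos: [0.4558, 0.2875, 0.0316]
tool_rot: [-3.138, 0.003, 1.332]
contact_force: [-0.8, -0.1, -2.1]
opening: 0.0258
grip_force: 40.0
```

Run:
```python
from h import *
a=vision.read_camera("scene")[200:284,290:400];np.save("pics/tray.npy",a)
hsv=cv2.cvtColor(a,cv2.COLOR_RGB2HSV);k=cv2.inRange(hsv,(5,50,110),(25,200,255))
N,L,S,C=cv2.connectedComponentsWithStats(k)
f=lambda p:np.linalg.solve(np.array([[.987,.161],[-.161,.987]]),plane("scene",p,.012)[:2]-[.516,.029])
R=np.array([[.987,-.161],[.161,.987]])
for i in range(1,N):
    if S[i,4]>8:
        p=C[i]+[290,200];print(S[i],p,R@(plane("scene",p,.014)[:2]-[.516,.029]))
print(monitor.observe()["tool_pos"],monitor.observe()["contact_force"])
```

```text
[42 44  5  7 19] [334.2632 247.3158] [ 0.0907 -0.0235]
[49 51  6  7 24] [341.6667 253.8333] [ 0.1087 -0.0099]
[71 50  7  6 16] [364.25   252.6875] [0.1107 0.0397]
[ 86  67  19  17 134] [383.8134 276.7239] [0.173  0.0701]
[0.4572 0.2878 0.0332] [ 1.1169 -0.7639 -0.8207]
```

Run:
```python
from h import *
b=vision.read_camera("side")[150:225,210:310];a=vision.read_camera("scene")[185:284,290:400]
m=np.zeros((600,800,3),np.uint8)
m[:360,:400]=cv2.resize(a[:,:,::-1],(400,360),interpolation=cv2.INTER_CUBIC)
m[:300,400:]=cv2.resize(b[:,:,::-1],(400,300),interpolation=cv2.INTER_CUBIC)
cv2.imwrite("pics/m4.png",m)
```

```text
(no output)
```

View pics/m4.png

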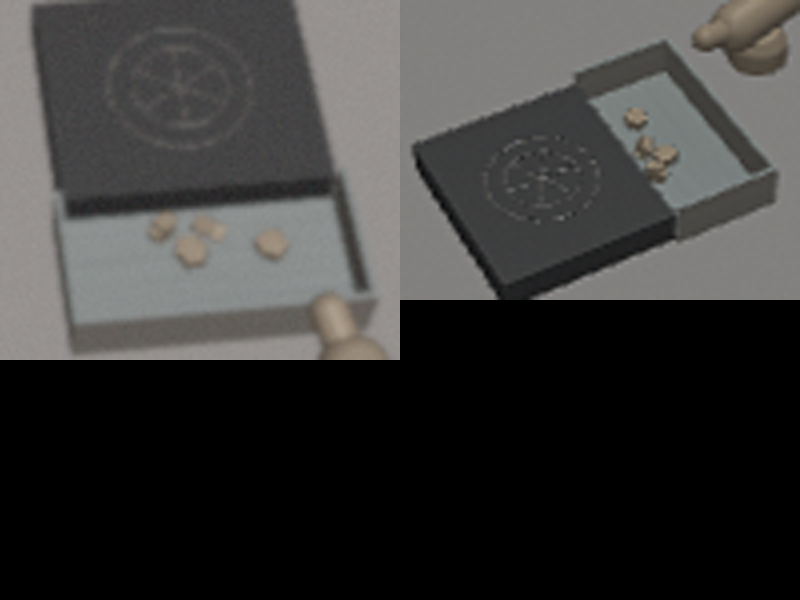

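{"method": "move_arm", "body": {
  "rows": [
    [0,0,-3,0,1],
    [0,0,-2,0,1],
    [0,0,0,0,1],
    [0,0,0,0,1]
  ]
}}

```text
time: 8.1
tool_pos: [0.4581, 0.2879, 0.029]
tool_rot: [3.141, -0.0, 1.331]
contact_force: [-0.5, -0.0, -2.0]
opening: 0.0255
grip_force: 40.0
```

All four chips lie in the tray (left half: 162,226 / 208,227 / 191,251 / 271,244). Set the block down and let go.

{"method": "move_arm", "body": {
  "rows": [
    [0,0,-1,0,1],
    [0,0,0,0,1],
    [0,0,0,0,-1],
    [0,0,0,0,-1],
    [0,0,0,0,-1],
    [0,0,0,0,-1],
    [0,0,0,0,-1],
    [0,0,0,0,-1],
    [0,0,0,0,-1],
    [0,0,0,0,-1],
    [0,0,0,0,-1]
  ]
}}

```text
time: 9.2
tool_pos: [0.4579, 0.2879, 0.0277]
tool_rot: [3.141, -0.0, 1.331]
contact_force: [0.0, 0.3, 0.5]
opening: 0.0904
grip_force: 0.0
```

{"method": "move_arm", "body": {
  "rows": [
    [0,0,25,0,-1],
    [0,0,45,0,-1],
    [0,0,45,0,-1],
    [0,0,45,0,-1],
    [2,-42,4,0.12,-1],
    [2,-42,4,0.12,-1],
    [2,-42,4,0.12,-1],
    [2,-42,4,0.12,-1],
    [2,-42,4,0.12,-1],
    [2,-42,4,0.12,-1],
    [2,-42,4,0.12,-1]
  ]
}}

```text
time: 10.3
tool_pos: [0.4717, -0.0077, 0.2161]
tool_rot: [3.141, 0.0, 2.176]
contact_force: [0.5, 0.4, -0.4]
opening: 0.0922
grip_force: 0.0
```

{"method": "move_arm", "body": {
  "rows": [
    [2,-42,0,0.12,-1],
    [2,-42,0,0.12,-1],
    [2,-42,0,0.12,-1],
    [2,-42,0,0.12,-1],
    [2,-42,0,0.12,-1],
    [2,-42,0,0.12,-1],
    [2,-28,0,0.12,-1],
    [0,0,0,0,-1],
    [0,0,0,0,-1]
  ]
}}

```text
time: 11.2
tool_pos: [0.4855, -0.2861, 0.2153]
tool_rot: [3.141, -0.001, 3.008]
contact_force: [-0.5, 0.1, -0.4]
opening: 0.0922
grip_force: 0.0
```

Run:
```python
from h import *
s=monitor.observe();c=wristcal();im=vision.read_camera("wrist");cv2.imwrite("pics/w5.png",im[:,:,::-1])
print(s["tool_pos"],s["tool_rot"],s["qpos"])
hsv=cv2.cvtColor(im,cv2.COLOR_RGB2HSV);k=cv2.inRange(hsv,(0,90,25),(14,255,160))
N,L,S,C=cv2.connectedComponentsWithStats(k)
for i in range(1,N):
    if S[i,4]>200: print(S[i],C[i],cv2.boxPoints(cv2.minAreaRect(np.argwhere(L==i)[:,::-1].astype(np.float32))).round().tolist())
m=vision.read_camera("scene")[140:215,390:480];cv2.imwrite("pics/scr.png",m[:,:,::-1])
```

```text
[ 0.4855 -0.2861  0.2153] [ 3.1406 -0.0008  3.008 ] [-0.6687  0.4223  1.4332  0.0004  1.2873 -2.106 ]
[  22   64  124  134 2905] [ 88.706 126.505] [[9.0, 147.0], [135.0, 60.0], [180.0, 126.0], [54.0, 213.0]]
[ 271  160   21  109 2079] [280.6296 215.9654] [[271.0, 160.0], [291.0, 160.0], [291.0, 268.0], [271.0, 268.0]]
```

View pics/w5.png

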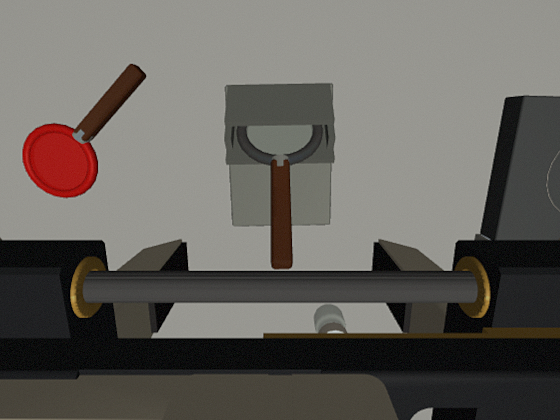

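The wrist view shows the stand's magnifier straight ahead: neck (280,160), handle end (282,267), centred between the fingers (186 / 374).

Run:
```python
from h import *
c=wristcal();d=np.array([np.cos(-.13),np.sin(-.13)])
for uv,s,o in(((280,161),38,8),((282,267),133,8),((282,267),133,-8)):
    z=.049+(s+o)*.7071e-3; p=plane("",uv,z,c)
    lens=p[:2]-d*(s-o)*.7071e-3
    print(p, "lens",lens,"grasp s=88",lens+d*.0622)
for uv in((232,226),(331,224)):print("base",plane("",uv,.008,c))
```

```text
[ 0.4529 -0.2817  0.0815] lens [ 0.4319 -0.279 ] grasp s=88 [ 0.4936 -0.287 ]
[ 0.5195 -0.2892  0.1487] lens [ 0.4319 -0.2778] grasp s=88 [ 0.4935 -0.2858]
[ 0.5246 -0.2898  0.1374] lens [ 0.4257 -0.2769] grasp s=88 [ 0.4874 -0.2849]
base [ 0.5264 -0.3455  0.008 ]
base [ 0.5387 -0.2355  0.008 ]
```

{"method": "move_arm", "body": {
  "rows": [
    [9,0,-30,0.015,-1],
    [0,0,-40,0,-1],
    [0,0,-35,0,-1],
    [0,0,-15,0,-1],
    [0,0,0,0,-1],
    [0,0,0,0,-1]
  ]
}}

```text
time: 11.9
tool_pos: [0.4955, -0.2854, 0.0966]
tool_rot: [-3.141, 0.001, 3.027]
contact_force: [-0.4, 0.2, 0.8]
opening: 0.0921
grip_force: 0.0
```

{"method": "move_arm", "body": {
  "rows": [
    [0,0,0,0,1],
    [0,0,0,0,1],
    [0,0,0,0,1],
    [0,0,0,0,1],
    [0,0,0,0,1],
    [0,0,0,0,1],
    [0,0,0,0,1],
    [0,0,0,0,1],
    [0,0,0,0,1],
    [0,0,0,0,1],
    [0,0,0,0,1],
    [0,0,0,0,1]
  ],
  "newtons": 40
}}

```text
time: 13.1
tool_pos: [0.4949, -0.2862, 0.0957]
tool_rot: [-3.142, 0.0, 3.026]
contact_force: [0.2, -1.0, -0.2]
opening: 0.0162
grip_force: 40.0
```

{"method": "move_arm", "body": {
  "rows": [
    [0,0,0,0,1],
    [0,0,0,0,1],
    [0,0,0,0,1]
  ]
}}

```text
time: 13.4
tool_pos: [0.4949, -0.2861, 0.0957]
tool_rot: [3.142, 0.0, 3.026]
contact_force: [-0.4, -1.0, 0.1]
opening: 0.0161
grip_force: 40.0
```

{"method": "move_arm", "body": {
  "rows": [
    [3.5,-0.4,3.5,0,1],
    [3.5,-0.4,3.5,0,1],
    [3.5,-0.4,3.5,0,1],
    [3.5,-0.4,3.5,0,1],
    [3.5,-0.4,3.5,0,1],
    [3.5,-0.4,3.5,0,1],
    [3.5,-0.4,3.5,0,1],
    [3.5,-0.4,3.5,0,1]
  ]
}}

```text
time: 14.2
tool_pos: [0.5231, -0.2893, 0.124]
tool_rot: [3.141, -0.0, 3.026]
contact_force: [-0.4, -0.6, -1.6]
opening: 0.0159
grip_force: 40.0
```

{"method": "move_arm", "body": {
  "rows": [
    [5.6,-0.6,5.6,0,1],
    [5.6,-0.6,5.6,0,1],
    [5.6,-0.6,5.6,0,1],
    [5.6,-0.6,5.6,0,1],
    [4,-0.5,10,0,1],
    [0,0,20,0,1],
    [0,0,20,0,1],
    [0,0,0,0,1],
    [0,0,0,0,1],
    [0,0,0,0,1]
  ]
}}

```text
time: 15.2
tool_pos: [0.5489, -0.2918, 0.195]
tool_rot: [3.141, -0.002, 3.026]
contact_force: [0.5, -0.4, -1.5]
opening: 0.0158
grip_force: 40.0
```

Run:
```python
from h import *
im=vision.read_camera("wrist");b=vision.read_camera("side")
m=np.zeros((600,800,3),np.uint8)
m[:300,:400]=cv2.resize(im[:,:,::-1],(400,300),interpolation=cv2.INTER_AREA)
m[:600,400:]=cv2.resize(b[120:300,220:340,::-1],(400,600),interpolation=cv2.INTER_CUBIC)
cv2.imwrite("pics/m6.png",m);s=monitor.observe();print(s["tool_pos"],s["contact_force"],s["qpos"])
```

```text
[ 0.5489 -0.2919  0.1949] [-0.0591 -0.9482 -2.3718] [-0.612   0.5458  1.2851  0.0002  1.3128 -2.067 ]
```

View pics/m6.png

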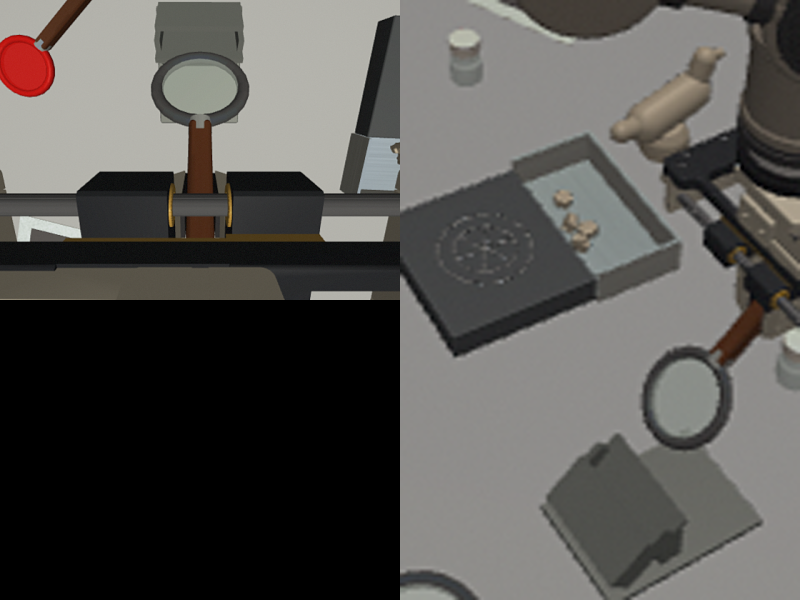

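The magnifier is drawn out clear of the stand, sloping at 45° with the lens low (side half: 687,397). Since the tool can only turn about z, I will level it by laying the lens on the tablet near its free -y edge, with the gripper beyond the edge, so that the handle pivots in the pads.

{"method": "move_arm", "body": {
  "rows": [
    [-4.5,19.7,0,-0.147,1],
    [-4.5,19.7,0,-0.147,1],
    [-4.5,19.7,0,-0.147,1],
    [-4.5,19.7,0,-0.147,1],
    [-4.5,19.7,0,-0.147,1],
    [-4.5,19.7,0,-0.147,1],
    [-4.5,19.7,0,-0.147,1],
    [-4.5,19.7,0,-0.147,1],
    [-4.5,19.7,-10,-0.147,1],
    [-4.5,19.7,-20,-0.147,1],
    [-4.5,19.7,-20,-0.147,1],
    [0,0,0,0,1]
  ]
}}

```text
time: 16.5
tool_pos: [0.4971, -0.073, 0.1433]
tool_rot: [-3.135, -0.001, 1.408]
contact_force: [-0.0, -0.6, -2.3]
opening: 0.0157
grip_force: 40.0
```

{"method": "move_arm", "body": {
  "rows": [
    [0,0,-10,0,1],
    [0,0,0,0,1],
    [0,0,0,0,1]
  ]
}}

```text
time: 16.8
tool_pos: [0.5002, -0.0763, 0.1363]
tool_rot: [3.141, 0.0, 1.409]
contact_force: [0.7, -0.4, -1.5]
opening: 0.0159
grip_force: 40.0
```

```bash
cat > tilt.py <<'E'
from h import *
# lens centre/rim measured in the wrist view: ellipse of the bright glass, and handle outline
s=monitor.observe();c=wristcal();im=vision.read_camera("wrist")
hsv=cv2.cvtColor(im,cv2.COLOR_RGB2HSV)
k=cv2.inRange(hsv,(0,90,25),(14,255,160));N,L,S,C=cv2.connectedComponentsWithStats(k)
for i in range(1,N):
    if S[i,4]>200: print("brown",S[i],C[i])
for n in("scene","side"):
    b=vision.read_camera(n);cv2.imwrite(f"pics/t_{n}.png",b[:,:,::-1])
cv2.imwrite("pics/t_wrist.png",im[:,:,::-1])
print(s["tool_pos"],s["tool_rot"],s["contact_force"],s["grip_force"],s["time"])
g=s["tool_pos"]+[0,0,.019];yaw=s["tool_rot"][2];u=np.array([np.cos(yaw),np.sin(yaw)])
# predicted rows of neck (s=38, upper face) vs slope
Ti=np.linalg.inv(c["T"])
for a in(45,30,15,10,5,0,-5,-10):
    t=np.radians(a);r=.054;q=g+np.r_[u*(r*np.cos(t)+.008*np.sin(t)),-r*np.sin(t)+.008*np.cos(t)]
    p=Ti@np.r_[q,1];print(a,(c["K"][0,2]+c["K"][0,0]*p[0]/-p[2]).round(1),(c["K"][1,2]-c["K"][1,1]*p[1]/-p[2]).round(1),end="; ")
E
python3 tilt.py
```

```text
brown [ 262  168   37  103 3271] [279.8731 223.2623]
brown [ 260  303   40   30 1177] [279.8811 317.5276]
[ 0.5002 -0.0763  0.1363] [3.141  0.0003 1.4093] [ 0.6668 -0.3924 -1.4912] 39.99796271324158 16.8
45 279.6 165.6; 30 279.6 154.1; 15 279.6 149.1; 10 279.6 149.2; 5 279.6 150.5; 0 279.6 153.0; -5 279.6 156.7; -10 279.6 161.8;
```

{"method": "move_arm", "body": {
  "rows": [
    [0,0,-13,0,1],
    [0,0,-13,0,1],
    [0,0,0,0,1],
    [-0.8,-4.6,-5.7,0,1],
    [-0.8,-4.6,-5.7,0,1],
    [-0.8,-4.6,-5.7,0,1],
    [0,0,0,0,1]
  ],
  "newtons": 25
}}

```text
time: 17.65
tool_pos: [0.4975, -0.0905, 0.0929]
tool_rot: [3.141, 0.001, 1.408]
contact_force: [-0.9, -3.0, 4.0]
opening: 0.0161
grip_force: 25.0
```

```bash
python3 tilt.py
```

```text
brown [ 262  159   37  112 3626] [279.8061 218.8842]
brown [ 261  303   39   30 1160] [279.9147 317.4655]
[ 0.4975 -0.0905  0.0929] [3.1409 0.0008 1.4079] [-0.867  -3.0416  4.0481] 24.999103546142578 17.65
45 279.6 165.6; 30 279.6 154.1; 15 279.6 149.1; 10 279.6 149.3; 5 279.6 150.5; 0 279.6 153.0; -5 279.6 156.8; -10 279.6 161.9;
```

The handle pivots as intended (about 35° now, 4 N). Continue down.

{"method": "move_arm", "body": {
  "rows": [
    [-0.6,-3.8,-6.5,0,1],
    [-0.6,-3.8,-6.5,0,1],
    [-0.6,-3.8,-6.5,0,1],
    [-0.4,-2.6,-7.1,0,1],
    [-0.4,-2.6,-7.1,0,1],
    [-0.4,-2.6,-7.1,0,1],
    [-0.2,-1.2,-6,0,1],
    [-0.2,-1.2,-6,0,1],
    [-0.2,-1.2,-6,0,1],
    [0,0,0,0,1]
  ]
}}

```text
time: 18.8
tool_pos: [0.4934, -0.1119, 0.0333]
tool_rot: [-3.14, -0.001, 1.408]
contact_force: [0.7, -1.7, 0.3]
opening: 0.0158
grip_force: 25.0
```

```bash
python3 tilt.py
```

```text
brown [ 261  150   39  121 4211] [280.1116 214.3386]
brown [ 261  303   38   30 1088] [279.568  317.4173]
[ 0.4934 -0.1119  0.0333] [-3.1403 -0.0005  1.4085] [ 0.7068 -1.6677  0.3166] 25.006118416786194 18.8
45 279.7 165.6; 30 279.6 154.1; 15 279.6 149.0; 10 279.5 149.2; 5 279.5 150.5; 0 279.5 152.9; -5 279.5 156.6; -10 279.4 161.7;
```

{"method": "move_arm", "body": {
  "rows": [
    [-0.1,-0.4,-4,0,1],
    [-0.1,-0.3,-4,0,1],
    [0,-0.2,-4,0,1],
    [0,0,-2,0,1],
    [0,0,0,0,1],
    [0,0,0,0,1]
  ]
}}

```text
time: 19.55
tool_pos: [0.4936, -0.1129, 0.0201]
tool_rot: [-3.141, -0.0, 1.409]
contact_force: [0.4, -2.3, 0.2]
opening: 0.0156
grip_force: 25.0
```

{"method": "move_arm", "body": {
  "rows": [
    [0,0,-1.5,0,1],
    [0,0,-1.5,0,1],
    [0,0,0,0,1],
    [0,0,0,0,1]
  ]
}}

```text
time: 19.95
tool_pos: [0.4936, -0.113, 0.0172]
tool_rot: [3.141, -0.0, 1.409]
contact_force: [-0.6, -1.9, 1.0]
opening: 0.0161
grip_force: 25.0
```

```bash
python3 tilt.py
```

```text
brown [ 260  152   41  119 4232] [279.8594 214.8795]
brown [ 262  303   37   30 1059] [279.915  317.3975]
[ 0.4936 -0.113   0.0172] [ 3.1415 -0.      1.4088] [-0.5869 -1.9114  1.0352] 25.000397264957428 19.95
45 279.7 165.6; 30 279.6 154.1; 15 279.6 149.1; 10 279.6 149.2; 5 279.6 150.5; 0 279.6 152.9; -5 279.6 156.7; -10 279.6 161.8;
```

{"method": "move_arm", "body": {
  "rows": [
    [0,0,-1,0,1],
    [0,0,-1,0,1],
    [0,0,0,0,1],
    [0,0,0,0,1]
  ]
}}

```text
time: 20.5
tool_pos: [0.4936, -0.113, 0.0152]
tool_rot: [3.142, -0.0, 1.409]
contact_force: [-0.7, -1.4, 1.7]
opening: 0.0158
grip_force: 25.0
```

{"method": "move_arm", "body": {
  "rows": [
    [0,0,0,0,1],
    [0,0,0,0,1],
    [0,0,0,0,1],
    [0,0,20,0,1],
    [0,0,40,0,1],
    [0,0,0,0,1],
    [0,0,0,0,1]
  ],
  "newtons": 55
}}

```text
time: 21.2
tool_pos: [0.4937, -0.1128, 0.0755]
tool_rot: [3.141, 0.0, 1.409]
contact_force: [0.7, 1.0, -2.5]
opening: 0.0153
grip_force: 55.0
```

```bash
python3 tilt.py
python3 - <<'E'
from h import *
# lens glass edge in the wrist view: rim dark -> print rows of rim top/bottom along column 280, and width
im=cv2.cvtColor(cv2.imread("pics/t_wrist.png"),cv2.COLOR_BGR2GRAY)
print("\ncol280",im[0:160:3,280].tolist())
print("col100-460 row90",im[90,100:460:5].tolist())
E
```

```text
brown [ 260  152   41  119 4213] [279.8545 214.9646]
brown [ 262  303   37   30 1063] [279.9125 317.3434]
[ 0.4937 -0.1128  0.0755] [3.1406 0.0002 1.4091] [ 0.7369  1.0309 -2.4544] 54.99957025051117 21.2
45 279.6 165.6; 30 279.6 154.1; 15 279.6 149.1; 10 279.7 149.2; 5 279.7 150.5; 0 279.7 153.0; -5 279.7 156.7; -10 279.7 161.8; 
col280 [176, 176, 173, 177, 179, 177, 177, 177, 176, 177, 180, 175, 177, 177, 177, 178, 179, 177, 177, 178, 182, 172, 176, 176, 178, 175, 176, 178, 178, 178, 178, 179, 177, 176, 177, 178, 179, 180, 178, 177, 178, 178, 180, 154, 72, 74, 76, 87, 152, 151, 153, 153, 152, 151]
col100-460 row90 [185, 187, 184, 183, 186, 187, 185, 189, 186, 121, 84, 85, 84, 85, 84, 88, 85, 62, 73, 73, 72, 73, 52, 176, 176, 174, 175, 174, 177, 177, 178, 177, 177, 178, 178, 178, 178, 177, 178, 177, 180, 178, 180, 178, 181, 179, 177, 180, 181, 172, 58, 74, 73, 75, 75, 100, 104, 104, 107, 106, 106, 108, 181, 171, 175, 177, 173, 179, 171, 168, 177, 171]
```

{"method": "move_arm", "body": {
  "rows": [
    [0,0,15,0,1],
    [2,13,10,0,1],
    [3,19,10,0,1],
    [3,19,0,0,1],
    [0,0,0,0,1],
    [0,0,0,0,1],
    [0,0,0,0,1]
  ]
}}

```text
time: 22.05
tool_pos: [0.5013, -0.0621, 0.1098]
tool_rot: [-3.141, 0.0, 1.409]
contact_force: [-0.3, 0.6, -1.5]
opening: 0.0156
grip_force: 55.0
```

```bash
python3 tilt.py
python3 - <<'E'
from h import *
s=monitor.observe();g=s["tool_pos"]+[0,0,.019];u=np.r_[np.cos(1.409),np.sin(1.409)]
pts={}
for n in("scene","side"):
    im=cv2.imread(f"pics/t_{n}.png");c=vision.get_calibration(n);Ti=np.linalg.inv(c["T"])
    q=Ti@np.r_[g[:2]+u*.092,g[2],1];uv=np.array([c["K"][0,2]+c["K"][0,0]*q[0]/-q[2],c["K"][1,2]-c["K"][1,1]*q[1]/-q[2]])
    hsv=cv2.cvtColor(im,cv2.COLOR_BGR2HSV);k=cv2.inRange(hsv,(0,0,115),(180,70,255))
    N,L,S,C=cv2.connectedComponentsWithStats(k);x,y=uv.round().astype(int)
    i=L[y,x];print(n,"pred",uv,"label",i,S[i],C[i])
    cn,_=cv2.findContours((L==i).astype(np.uint8),cv2.RETR_EXTERNAL,cv2.CHAIN_APPROX_NONE)
    e=cv2.fitEllipse(max(cn,key=len));print(e);pts[n]=e[0]
    # ellipse aspect predicted for tilts
    for a in(-10,-5,0,5,10,45):
        t=np.radians(a);ph=np.linspace(0,6.283,60);ex=np.r_[u*np.cos(t),-np.sin(t)];ey=np.r_[-u[1],u[0],0]
        P=g+.092*ex+.033*(np.cos(ph)[:,None]*ex+np.sin(ph)[:,None]*ey);Q=np.c_[P,np.ones(60)]@Ti.T
        U=np.c_[c["K"][0,2]-c["K"][0,0]*Q[:,0]/Q[:,2],c["K"][1,2]+c["K"][1,1]*Q[:,1]/Q[:,2]].astype(np.float32)
        f=cv2.fitEllipse(U);print(a,np.round(f[0],1),np.round(f[1],1),round(min(f[1])/max(f[1]),3),round(f[2]))
p,r=tri(pts["scene"],pts["side"]);print("lens",p,r,"rel grasp",p-g)
E
```

```text
brown [ 260  152   40  119 4227] [279.788  214.8562]
brown [ 262  303   37   30 1064] [279.8985 317.3571]
[ 0.5013 -0.0621  0.1098] [-3.1408  0.0001  1.4088] [-0.3174  0.5543 -1.4773] 54.99950408935547 22.05
45 279.7 165.6; 30 279.6 154.1; 15 279.6 149.1; 10 279.6 149.2; 5 279.6 150.5; 0 279.5 152.9; -5 279.5 156.7; -10 279.5 161.8; scene pred [342.6909 182.4273] label 17 [330 171  29  22 489] [344.1554 181.6155]
((344.1485290527344, 181.6112060546875), (21.076602935791016, 27.526384353637695), 98.71788787841797)
-10 [342.8 178. ] [25.2 31.7] 0.795 81
-5 [342.9 180.3] [24.9 31.5] 0.793 89
0 [342.7 182.6] [24.5 31.2] 0.785 97
5 [342.2 184.9] [23.9 31. ] 0.771 105
10 [341.3 187.2] [23.2 30.8] 0.752 112
45 [327.8 201.3] [14.1 29.7] 0.475 148
side pred [243.1753 171.5151] label 0 [     0      0    560    420 100333] [294.173  122.8822]
((270.52801513671875, 140.24217224121094), (337.2403259277344, 589.7659301757812), 83.0760269165039)
-10 [243.1 168. ] [17.7 22.4] 0.787 94
-5 [243.1 169.8] [16.5 22.3] 0.74 90
0 [243.2 171.7] [15.3 22.2] 0.688 87
5 [243.3 173.7] [13.9 22.1] 0.632 84
10 [243.6 175.8] [12.5 22. ] 0.571 82
45 [248.1 192.3] [ 1.5 21.5] 0.068 70
lens [ 0.5906 -0.0058  0.2341] 0.004344096412156748 rel grasp [0.0892 0.0566 0.1051]
```

The lens ellipse in the scene view (axis angle 98.7°, against 97° predicted for level) puts the tilt within a few degrees and the centre within about 5 mm. One last check of the scraper and for drift, then hand in.

{"method": "move_arm", "body": {
  "rows": [
    [0,0,0,0,1],
    [0,0,0,0,1],
    [0,0,0,0,1],
    [0,0,0,0,1],
    [0,0,0,0,1],
    [0,0,0,0,1]
  ]
}}

```text
time: 22.8
tool_pos: [0.5016, -0.062, 0.1102]
tool_rot: [3.141, -0.0, 1.409]
contact_force: [-0.5, -0.6, -1.7]
opening: 0.0155
grip_force: 55.0
```

Run:
```python
from h import *
from cell import workorder
a=vision.read_camera("scene");hsv=cv2.cvtColor(a,cv2.COLOR_RGB2HSV)
N,L,S,C=cv2.connectedComponentsWithStats(cv2.inRange(hsv,(10,90,90),(25,255,255)))
sc=[(S[i],C[i]) for i in range(1,N) if S[i,4]>400];print("scraper",sc)
N,L,S,C=cv2.connectedComponentsWithStats(cv2.inRange(hsv,(0,0,115),(180,70,255)))
i=L[182,343];print("lens",S[i],C[i])
ok=any(abs(c[0]-435.5)<4 and abs(c[1]-163.7)<4 for s,c in sc) and np.hypot(*(C[i]-[344.2,181.6]))<1
print(ok)
if ok: print(workorder.hand_in())
```

```text
scraper [(array([413, 156,  47,  17, 719], dtype=int32), array([435.8873, 163.9638]))]
lens [330 171  29  22 492] [344.3069 181.5671]
True
the job is handed in; nothing more can be done
None
```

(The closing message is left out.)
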